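# Roll-test two tubes on the hall cabinet

## Task

One of the two steel twist-cap tubes in the wooden rack has been bent. One at a time, lift a tube out, lay it on the marble slab and roll it along the slab from one end to the other, well over a full turn, and put it away before you take the other: the tube that wobbles or lifts goes lying flat in the coral key tray, the one that rolls true is laid along the groove of the oak stand, centred, with its ends sticking out equally. Roll both, set them down gently, and leave the vase, the jar, the door knob, the keys and the clip-on hook where they are.

Things in the scene. Friction and masses are not known exactly. Their poses are not given: they have to be found in the camera images.
- tube_1: Closed, smooth (friction 0.45) steel twist-cap tube, 36 mm diameter, 180 mm long, 0.24 kg; knurled cap of the same diameter on its last 45 mm (+x). Origin on its axis at mid-length; x along it; z up at the start and turns as it rolls. One of tube_1 and tube_2 is straight, the other kinked at mid-length, its ends 4 mm off line; the kink lies level at the start. Which is which must be found out.
- tube_2: As tube_1: same size, mass, looks and axes. On a flat the straight tube rolls with its origin always 18 mm above the surface; the bent one's origin rises about 4 mm once a turn, and half a turn later it rocks on its middle.
- rack: Fixed wooden rack, 200 x 150 mm, 36 mm high, origin at the centre of its underside. The tubes lie along its x axis side by side at about y = +42.5 and -42.5 mm, axes 40 mm above the cabinet top. Slotted blocks hold their last 30 mm (|x| 60 to 100 mm); between the blocks there is only the flat plank the tubes lie on, 22 mm high, so a tube can be gripped from above by its middle.
- slab: Fixed flat marble slab, 210 mm (x) x 280 mm (y), top 15 mm above the cabinet top; origin at the centre of its underside. Tubes lie across it (along x) and roll along its y axis. A bead 5 mm high and 8 mm wide runs along both ends, at y = +136 and -136 mm.
- stand: Fixed light oak stand, 80 x 80 mm, 55 mm high, origin at the centre of its underside; a 90 degree V groove, 60 mm wide at the top, runs along its x axis. A tube in it has its axis 47.5 mm above the cabinet top and sticks out 50 mm at both ends; within the stand there is no room for fingers beside it, so it must be held by an end that sticks out.
- tray: Fixed coral silicone key tray, open topped, 220 mm (x) x 115 mm (y), 24 mm high, walls and floor 6 mm thick; origin at the centre of its underside. It takes a tube lengthwise (along x), which may roll a little in it when let go; the tube's axis then lies 24 mm above the cabinet top.
- vase: White ceramic vase, 76 mm wide, 155 mm high, origin at the centre of its foot. Leave alone.
- door_knob: Chrome door knob standing on its rose, 58 mm wide, 64 mm high, origin at the centre of its underside. Leave alone.
- key_1: Brass key lying flat, about 65 mm long, 5 mm thick, origin in its bow (round end), x towards its tip. Leave alone.
- key_2: Another such key. Leave alone.
- clip_hook: Grey plastic clip-on hook, 75 x 32 mm, 46 mm high, origin at the centre of its underside. Leave alone.
- jar: Amber glass jar with wooden lid, 72 mm wide, 85 mm high, origin at the centre of its underside. Leave alone.
Things that resemble listed ones, but are neither listed nor needed, are in the scene too. Leave any red look-alike of the tube_2 alone. What is shaped like the stand but yellow is not meant.

How it is judged:
By the outcome, as a careful person would: the job done as asked, in the order asked, and still so for the second after the job is handed in, with the robot touching nothing.
It also fails if it takes over 72 s, if anything falls off the work surface, if the arm or the gripper's body presses on something with over 40 N, if the wrist force passes 120 N, or if a joint passes its speed limit or range.

## Robot

A 6-joint arm with a two-finger parallel gripper is mounted at the origin on the work surface. World frame = base frame: x ahead of the robot, y to its left, z up, the work surface at z = 0. Lengths are in m, angles in rad, forces in N, time in s.
With the tool pointing down it reaches from about 0.3 to 0.775 m from the base axis. Payload 14.6 kg.
Tool frame: the origin (TCP) lies at the very end of the fingers, on their centre line; the grasp point (between the pads) lies 19 mm behind it; z points along the fingers, y is the line along which they close (so a half turn about z gives the same grasp; the last joint's range is limited). The gripper opens to 94 mm and grips with 3 to 60 N. Pads are 16 mm wide; open, the fingers measure 119 mm over their backs; the gripper's body (75 mm by 177 mm) begins 78 mm behind the grasp point.
Start: joints at [-1.22, 0.3, 1.521, -0, 1.321, -0.067], TCP at [0.223, -0.503, 0.205] pointing down, gripper open.
Joint ranges: [-3.03, 3.03], [-0.79, 2.21], [0.23, 2.52], [-1.04, 4.18], [0, 3.07], [-2.55, 2.55]. Speed limits (rad/s): [2.22, 2.22, 2.57, 3.14, 3.14, 3.14].

## Interface

Orientations are given as [roll, pitch, yaw] about the fixed x, y, z axes, in that order (R = Rz(yaw) Ry(pitch) Rx(roll)).
In Python, from station import ctrl gives the robot as it stands.
- The arm moves only by the tool carry_out, never from a script. Its argument "motion" is text: rows parted by semicolons, each of 7 numbers parted by spaces: the shift along the world's x, y, z in m, then the turn, a rotation vector about the world's x, y, z in degrees, then the closure in counts, from 0 (fully open) to 255 (shut). In form: dx dy dz wx wy wz hand; .... A call has 1 to 20 rows; each row shifts and turns the commanded pose from where the row before left it; what a row does not reach is not made up. A row lasts 1/12 s, in which the tool goes at most 41.7 mm and 7.16 degrees, less where a joint would pass 70% of its speed; a pose out of reach is approached as far as the arm can. A call is refused whole if a number of a shift passes 0.0417 or a number of a turn 7.16, either way. A call with a gripper value outside its range is refused whole. The fingers move at their own pace and stop on an object; "grip_force" is the grip in N (left out, the last holds). Time passes only in rows, so rows that do not move let the fingers close. It gives the time, the measured TCP pose, the force, the opening and the grip force at its end, in the units of the state.
- ctrl.get_obs(): the state, without advancing time (a new reading comes with each control period).
- ctrl.camera(name): name is "side" or "top" or "wrist"; returns a dict with "pixels" (400x640x3 uint8, red, green, blue), "range_z" (400x640 float32, m along the optical axis (not along the pixel's ray), 0 where there is no reading), "K" (3x3 intrinsics, pixels), "position" and "attitude" of the camera in the world. Camera axes: x right, y up, looking along -z (the intrinsics and any distortion apply to the point x, -y, -z); pixel columns grow to the right and rows downward; lengths in m; the calibration is good to about 2 mm. A picture is of the moment at which its call begins.
- ctrl.hand_in(): hands the job in; it is judged then, once.
The state is a dict: "time_s": time; "qpos": joint angles; "joint_vel": joint speeds; "tau": joint torques, N m; "ee_pos": TCP position; "eef_rot": TCP orientation; "force": force on the tool from outside, world axes, zero at the start; "moment": the same for the moment, N m; "grip_width": finger opening in m; "grip_force": force on a finger pad.
Only numpy, scipy, OpenCV 4.12 (cv2) and the standard library are available. Lean on these libraries where they do the work, as an engineer would, in place of code of your own. Each camera call takes 0.05 s, during which the arm holds its last target. There are 200 camera calls.

## Working session

There is one attempt and no reset: what is moved stays moved. The work goes in short steps, Python scripts to look and compute and a tool call to move; the robot and the scene stay as the last step left them, time stands still between calls to the robot, and variables do not carry over. Pictures are saved under pics/ and viewed, at most 10 in all, crops included, and the job is handed in when it is done.

Besides the shell and the picture viewer there is one more tool, called after ">>>" as name(argument=value, ...) on one line, values as JSON. carry_out: Moves the arm, as the interface text tells. Its arguments: {"type":"object","properties":{"motion":{"type":"string"},"grip_force":{"type":"number"}},"required":["motion"]}

```bash
ls; mkdir -p pics; cat > h.py <<'E'
import numpy as np, cv2, pickle
from station import ctrl
from scipy.spatial.transform import Rotation as R
def cam(n):
    c=ctrl.camera(n); pickle.dump(c,open(f'pics/{n}.pkl','wb')); return c
def rot(c):
    a=np.array(c['attitude'],float)
    if a.shape==(3,3): return a
    return R.from_euler('xyz',a).as_matrix() if a.size==3 else R.from_quat(a).as_matrix()
def cloud(c):
    K=c['K'];v,u=np.mgrid[:400,:640];z=c['range_z']
    p=np.stack([(u-K[0,2])/K[0,0]*z,-(v-K[1,2])/K[1,1]*z,-z],-1)
    return p@rot(c).T+np.array(c['position'])
def ray(c,u,v,h):
    K=c['K'];d=rot(c)@np.array([(u-K[0,2])/K[0,0],-(v-K[1,2])/K[1,1],-1.]);o=np.array(c['position'])
    return o+d*(h-o[2])/d[2]
E
python3 - <<'E'
from h import *
for n in ('top','side'):
    c=cam(n); print(n,{k:v for k,v in c.items() if k not in('pixels','range_z')})
    cv2.imwrite(f'pics/{n}0.png',c['pixels'][...,::-1])
    print(cloud(c)[[200,100,300],[320,100,500]].round(3))
print(ctrl.get_obs())
E
```

```text
pics
top {'K': array([[518.92994664,   0.        , 319.4641524 ],
       [  0.        , 518.92994664, 196.84411707],
       [  0.        ,   0.        ,   1.        ]]), 'position': array([0.21195264, 0.0565581 , 1.80328936]), 'attitude': array([ 0.20207179,  0.00415912, -1.6938384 ])}
[[ 0.564  0.019  0.018]
 [ 1.381  1.073 -0.736]
 [ 0.169 -0.352  0.582]]
side {'K': array([[401.73187629,   0.        , 318.45064759],
       [  0.        , 401.73187629, 194.95151616],
       [  0.        ,   0.        ,   1.        ]]), 'position': array([ 0.54220552, -1.11134231,  1.11063745]), 'attitude': array([ 0.82807527,  0.01718973, -0.06004663])}
[[ 0.599  0.049  0.017]
 [ 0.06  -0.213  0.633]
 [ 1.536  0.015 -0.744]]
{'time_s': 0.1, 'qpos': array([-1.21959051e+00,  3.00416787e-01,  1.52153228e+00,  6.72750286e-06,
        1.32075021e+00, -6.66160780e-02]), 'joint_vel': array([-2.08838064e-03, -1.46545428e-03, -1.14511573e-03,  8.50292099e-04,
        9.27026434e-05, -5.57435343e-04]), 'tau': array([ 1.40639506e-03, -5.32645333e+01, -3.53281403e+01,  7.09078484e-02,
        2.34941411e-02, -9.20383377e-05]), 'ee_pos': array([ 0.22307673, -0.50245011,  0.20493678]), 'eef_rot': array([-3.14048892e+00, -8.01663519e-05,  4.17820178e-01]), 'force': array([ 0.38941332,  0.08744793, -0.02903669]), 'moment': array([ 0.00536588,  0.01921874, -0.00590987]), 'grip_force': 0.0, 'grip_width': 0.09400723188283897}
```

View pics/top0.png

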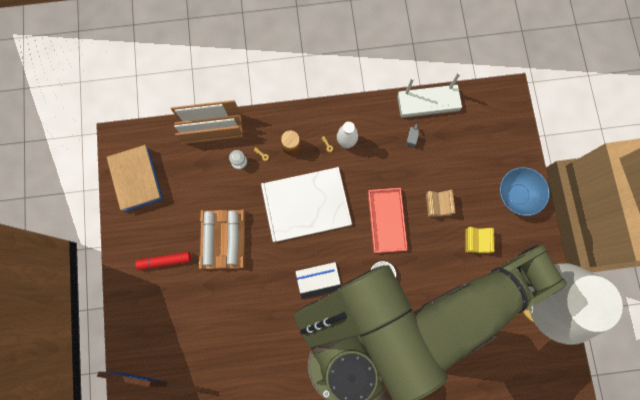

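View pics/side0.png

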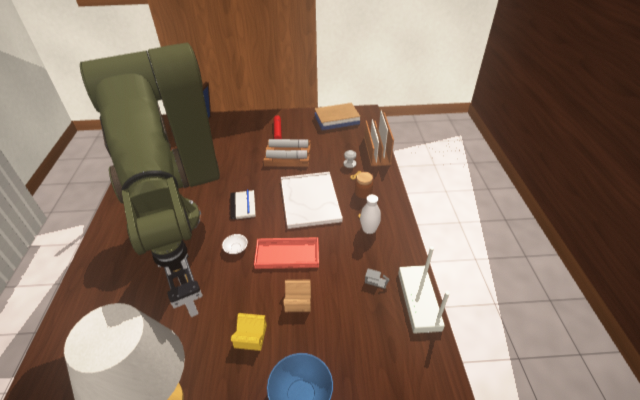

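The top view shows the tubes at about (208,238) and (233,238) in the rack, the slab at (307,205), the coral tray at (388,220), the oak stand at (440,203) and its yellow look-alike at (480,240). The side view shows the tubes at (288,144) and (288,154), the slab at (311,200), the tray at (287,253) and the stand at (297,296).

```bash
python3 - <<'E'
from h import *
boxes={'top':{'rack':(195,205,250,273),'slab':(255,163,357,246),'tray':(364,184,410,257),'stand':(422,186,459,221),'table':(250,250,290,262)},
'side':{'rack':(258,134,316,170),'slab':(277,168,345,232),'tray':(250,234,324,272),'stand':(280,277,315,314),'table':(200,270,240,290)}}
for n in boxes:
    c=pickle.load(open(f'pics/{n}.pkl','rb'));P=cloud(c);im=c['pixels'];hsv=cv2.cvtColor(im,cv2.COLOR_RGB2HSV)
    for k,(a,b,e,d) in boxes[n].items():
        p=P[b:d,a:e].reshape(-1,3);H=hsv[b:d,a:e].reshape(-1,3)
        print(n,k,'z pct',np.percentile(p[:,2],[2,25,50,75,98]).round(4))
        if k=='table':continue
        if k=='rack': m=(p[:,2]>.02)&(H[:,1]>70)
        elif k=='slab': m=(H[:,1]<60)&(H[:,2]>120)&(p[:,2]>.008)&(p[:,2]<.035)
        elif k=='tray': m=(p[:,2]>.018)&(H[:,1]>60)&(p[:,2]<.035)
        else: m=p[:,2]>.045
        def rect(q):
            r=cv2.minAreaRect((q[:,:2]*1000).astype(np.float32));
            bx=cv2.boxPoints(r); e1=bx[1]-bx[0];e2=bx[2]-bx[1]
            L=e1 if np.hypot(*e1)>np.hypot(*e2) else e2
            return np.round(r[0],1),np.round(r[1],1),'long-dir deg',round(np.degrees(np.arctan2(L[1],L[0]))%180,2),'zmed',round(float(np.median(q[:,2])),4),len(q)
        print('   ',rect(p[m]))
        if k=='rack':
            g=((H[:,1]<60)&(p[:,2]>.025)).reshape(d-b,e-a).astype(np.uint8)
            nn,l=cv2.connectedComponents(g)
            for i in range(1,nn):
                q=p[(l==i).ravel()]
                if len(q)>60: print('   tube',rect(q),'ztop',np.percentile(q[:,2],[50,90,97]).round(4))
    cv2.imwrite(f'pics/{n}_big.png',cv2.resize(im[150:290,180:470,::-1] if n=='top' else im[120:330,220:360,::-1],None,fx=2.7,fy=2.7,interpolation=cv2.INTER_CUBIC))
E
```

```text
top rack z pct [-0.0077  0.0031  0.0229  0.0472  0.0614]
    (array([414.8, 235.9]), array([489.3, 232. ]), 'long-dir deg', np.float32(66.84), 'zmed', 0.0264, 1008)
   tube (array([477.6, 416.1]), array([ 39.8, 180.7]), 'long-dir deg', np.float32(174.64), 'zmed', 0.0536, 559) ztop [0.0536 0.0597 0.063 ]
   tube (array([350.3, 246.2]), array([447.8, 141. ]), 'long-dir deg', np.float32(36.4), 'zmed', 0.0529, 559) ztop [0.0529 0.0603 0.0636]
top slab z pct [-0.0083 -0.0001  0.009   0.015   0.0235]
    (array([559.5,  69.3]), array([214. , 281.1]), 'long-dir deg', np.float32(95.11), 'zmed', 0.0147, 4303)
top tray z pct [-0.0081 -0.0004  0.0036  0.0084  0.0274]
    (array([ 467.9, -204.5]), array([115.8, 220.6]), 'long-dir deg', np.float32(177.05), 'zmed', 0.0233, 290)
top stand z pct [-0.0096 -0.0008  0.0101  0.0401  0.0597]
    (array([ 393.5, -180.3]), array([108.9, 586.8]), 'long-dir deg', np.float32(116.95), 'zmed', 0.0519, 258)
top table z pct [-0.0108 -0.0045 -0.0014  0.0017  0.0081]
side rack z pct [-0.0026  0.0028  0.0213  0.0419  0.0619]
    (array([ 455.3, -297.9]), array([1622
[... 215 characters left out ...]
tube (array([ 546.4, -373.2]), array([ 176.1, 1465.7]), 'long-dir deg', np.float32(96.52), 'zmed', 0.0527, 313) ztop [0.0527 0.0604 0.0633]
side slab z pct [-0.0024  0.003   0.0146  0.0178  0.023 ]
    (array([559.1,  69.3]), array([210.2, 288.4]), 'long-dir deg', np.float32(95.37), 'zmed', 0.0172, 2630)
side tray z pct [-0.0016  0.0032  0.0072  0.0107  0.0276]
    (array([ 466.9, -203.9]), array([122.7, 220.6]), 'long-dir deg', np.float32(177.54), 'zmed', 0.0243, 412)
side stand z pct [-0.0019  0.0027  0.0279  0.0458  0.0596]
    (array([ 501.1, -729.3]), array([764.1,  82.7]), 'long-dir deg', np.float32(89.95), 'zmed', 0.0535, 335)
side table z pct [-0.0034  0.      0.0019  0.0035  0.0068]
```

View pics/top_big.png

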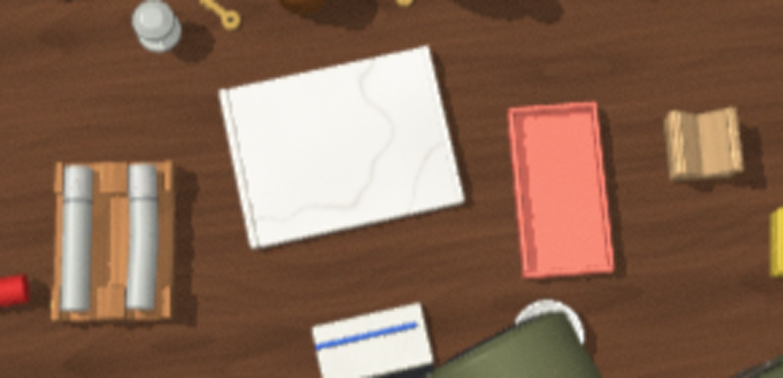

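The enlarged view shows the caps on the far (+x) side of the tubes. The right tube looks a bit crooked, but rolling will decide that. Next I remeasure the rack and stand with the depth outliers filtered out.

```bash
python3 - <<'E'
from h import *
boxes={'top':{'rack':(195,205,250,273),'stand':(422,186,459,221)},'side':{'rack':(258,134,316,170),'stand':(280,277,315,314)}}
def rect(q):
    r=cv2.minAreaRect((q[:,:2]*1000).astype(np.float32));bx=cv2.boxPoints(r); e1=bx[1]-bx[0];e2=bx[2]-bx[1]
    L=e1 if np.hypot(*e1)>np.hypot(*e2) else e2
    return np.round(r[0],1),np.round(r[1],1),'deg',round(float(np.degrees(np.arctan2(L[1],L[0]))%180),2),len(q)
for n in boxes:
    c=pickle.load(open(f'pics/{n}.pkl','rb'));P=cloud(c);Z=c['range_z']
    hsv=cv2.cvtColor(c['pixels'],cv2.COLOR_RGB2HSV)
    for k,(a,b,e,d) in boxes[n].items():
        p=P[b:d,a:e];H=hsv[b:d,a:e];ok=(Z[b:d,a:e]>.3)&(abs(p[...,2])<.1)
        if k=='rack':
            g=((H[...,1]<60)&(p[...,2]>.035)&(p[...,2]<.075)&ok).astype(np.uint8)
            nn,l=cv2.connectedComponents(g)
            for i in range(1,nn):
                q=p[l==i]
                if len(q)>60:
                    # centre line: bins along length, ridge
                    print(n,'tube',rect(q),'ztop',np.percentile(q[:,2],[50,80,95]).round(4))
            m=ok&(H[...,1]>90)&(p[...,2]>.026)&(p[...,2]<.045)
            print(n,'rack',rect(p[m]),np.median(p[m][:,2]))
        else:
            m=ok&(p[...,2]>.035)&(p[...,2]<.07); m=cv2.morphologyEx(m.astype(np.uint8),cv2.MORPH_OPEN,np.ones((3,3)))>0
            print(n,'stand',rect(p[m]),np.percentile(p[m][:,2],[50,90]).round(4))
            m=ok&(H[...,1]<150)
            # groove direction: edges of top lands via pca of high points each side
            q=p[ok&(p[...,2]>.050)&(p[...,2]<.065)]; 
            _,lab,ce=cv2.kmeans(q[:,:2].astype(np.float32),2,None,(3,50,1e-6),5,cv2.KMEANS_PP_CENTERS)
            print('  lands',ce.round(4).tolist(),[rect(q[lab[:,0]==i]) for i in (0,1)])
            q=p[ok&(p[...,2]>.02)&(p[...,2]<.036)];print('  low',len(q),q.mean(0))
E
```

```text
top tube (array([477.4, 414.4]), array([ 35.8, 180.6]), 'deg', 173.71, 555) ztop [0.0536 0.0581 0.062 ]
top tube (array([468.3, 331.8]), array([ 40.2, 178.4]), 'deg', 173.87, 550) ztop [0.0529 0.0576 0.0618]
top rack (array([471.3, 371.4]), array([151.2, 200. ]), 'deg', 174.18, 491) 0.03297971390440391
top stand (array([ 502.2, -392.5]), array([88.9, 79.8]), 'deg', 86.16, 362) [0.0491 0.0579]
  lands [[0.5042999982833862, -0.35749998688697815], [0.49619999527931213, -0.4259999990463257]] [(array([ 503.7, -356.9]), array([18., 78.]), 'deg', 175.67, 76), (array([ 499.2, -423.8]), array([25. , 77.5]), 'deg', 173.83, 83)]
  low 211 [ 0.49903182 -0.39245938  0.02917097]
side tube (array([476.5, 412.1]), array([ 40.2, 175.7]), 'deg', 172.82, 272) ztop [0.0526 0.0587 0.0617]
side tube (array([466.4, 325. ]), array([ 35.5, 178.6]), 'deg', 172.95, 294) ztop [0.0532 0.059  0.062 ]
side rack (array([475.1, 396.8]), array([214.5, 200. ]), 'deg', 82.73, 210) 0.03223667274568942
side stand (array([ 501. , -390.8]), array([90.8, 79.7]), 'deg', 86.89, 484) [0.0499 0.0584]
  lands [[0.499099999666214, -0.42969998717308044], [0.5044999718666077, -0.35989999771118164]] [(array([ 498.6, -426.4]), array([19.5, 76.1]), 'deg', 176.89, 124), (array([ 503.1, -358. ]), array([23. , 79.3]), 'deg', 174.63, 117)]
  low 262 [ 0.50145439 -0.40078025  0.02926509]
```

Positions that agree in both views:

| Thing | Centre | Yaw |
|---|---|---|
| Rack | (0.471, 0.371) | -5.9° |
| Tubes | (0.477, 0.413) and (0.467, 0.330), tops at 0.06 | as rack |
| Slab | (0.559, 0.069) | +5.2° |
| Tray | (0.467, -0.204) | -2.7° |
| Stand | (0.501, -0.3915) | about -4.5° |

I go to the right tube (y 0.33) first.

>>> carry_out(motion="0.009 0.03 0 0 0 -1.06 65;0.009 0.03 0 0 0 -1.06 65;0.009 0.03 0 0 0 -1.06 65;0.009 0.03 0 0 0 -1.06 65;0.009 0.03 0 0 0 -1.06 65;0.009 0.03 0 0 0 -1.06 65;0.009 0.03 0 0 0 -1.06 65;0.009 0.03 0 0 0 -1.06 65;0.009 0.03 0 0 0 -1.06 65;0.009 0.03 0 0 0 -1.06 65;0.009 0.03 0 0 0 -1.06 65;0.009 0.03 0 0 0 -1.06 65;0.009 0.03 0 0 0 -1.06 65;0.009 0.03 0 0 0 -1.06 65", grip_force=20)

```text
time_s: 1.27
ee_pos: [0.3491, -0.0812, 0.2055]
eef_rot: [3.142, -0.0, 0.158]
force: [0.6, -0.5, -0.5]
grip_width: 0.0699
grip_force: 0.0
```

>>> carry_out(motion="0.0086 0.0296 0 0 0 -1.06 65;0.0086 0.0296 0 0 0 -1.06 65;0.0086 0.0296 0 0 0 -1.06 65;0.0086 0.0296 0 0 0 -1.06 65;0.0086 0.0296 0 0 0 -1.06 65;0.0086 0.0296 0 0 0 -1.06 65;0.0086 0.0296 0 0 0 -1.06 65;0.0086 0.0296 0 0 0 -1.06 65;0.0086 0.0296 0 0 0 -1.06 65;0.0086 0.0296 0 0 0 -1.06 65;0.0086 0.0296 0 0 0 -1.06 65;0.0086 0.0296 0 0 0 -1.06 65;0.0086 0.0296 0 0 0 -1.06 65;0.0086 0.0296 0 0 0 -1.06 65;0 0 0 0 0 0 65;0 0 0 0 0 0 65")

```text
time_s: 2.6
ee_pos: [0.4692, 0.3325, 0.2044]
eef_rot: [3.141, 0.001, -0.098]
force: [-0.5, -0.3, 0.1]
grip_width: 0.0699
grip_force: 0.0
```

```bash
python3 - <<'E'
from h import *
c=cam('wrist'); o=ctrl.get_obs(); print(o['ee_pos'],np.degrees(o['eef_rot']),o['qpos'].round(2),o['grip_width'])
print(c['position'],c['attitude'],c['K'])
cv2.imwrite('pics/w1.png',c['pixels'][...,::-1])
P=cloud(c);Z=c['range_z'];hsv=cv2.cvtColor(c['pixels'],cv2.COLOR_RGB2HSV)
g=((hsv[...,1]<60)&(P[...,2]>.035)&(P[...,2]<.075)&(Z>.1)).astype(np.uint8)
nn,l,st,_=cv2.connectedComponentsWithStats(g)
for i in range(1,nn):
    if st[i,4]>1500:
        q=P[l==i];r=cv2.minAreaRect((q[:,:2]*1000).astype(np.float32));print(st[i],r,np.percentile(q[:,2],[50,95,99]))
E
```

```text
[0.46922507 0.33160598 0.20475185] [ 1.7994809e+02  5.8970816e-02 -5.6901094e+00] [ 0.55  0.36  1.45 -0.    1.34  2.22] 0.06973939860650714
[0.53930466 0.32449003 0.38383492] [-0.24943315 -0.00230898 -1.66868422] [[332.1433691    0.         320.80899457]
 [  0.         332.1433691  196.64567695]
 [  0.           0.           1.        ]]
[ 218   96   43  142 4603] ((490.4901123046875, 412.177978515625), (35.24119186401367, 143.9566650390625), 84.00997924804688) [0.05586304 0.05862135 0.05928899]
[ 301   96   39  175 5789] ((464.3161926269531, 331.6468505859375), (39.31960678100586, 181.01841735839844), 83.91442108154297) [0.05610642 0.05880797 0.0594203 ]
```

View pics/w1.png

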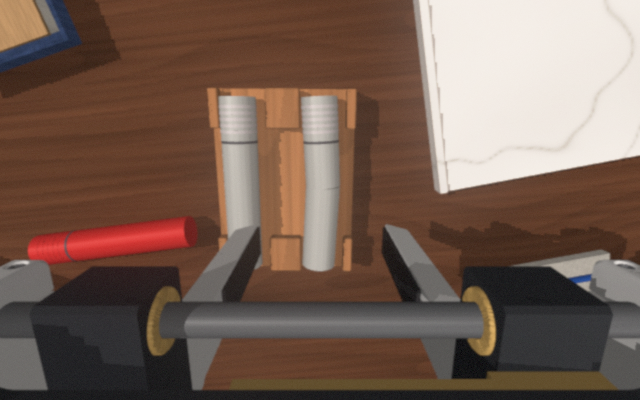

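The wrist view confirms tube B at about (0.465, 0.3315), with the image spanning (301..340, 96..271) and its top at 0.059. I descend and grip its middle.

>>> carry_out(motion="-0.001 0 -0.022 0 0 0 75;-0.001 0 -0.022 0 0 0 75;0 0 -0.022 0 0 0 75;0 0 -0.022 0 0 0 75;0 0 -0.022 0 0 0 75;0 0 -0.022 0 0 0 75;0 0 -0.018 0 0 0 75;0 0 -0.014 0 0 0 75;0 0 -0.009 0 0 0 75;0 0 -0.004 0 0 0 75;0 0 0 0 0 0 75;0 0 0 0 0 0 110;0 0 0 0 0 0 140;0 0 0 0 0 0 165;0 0 0 0 0 0 190;0 0 0 0 0 0 190;0 0 0 0 0 0 190", grip_force=20)

```text
time_s: 4.07
ee_pos: [0.4677, 0.3318, 0.0288]
eef_rot: [-3.141, -0.0, -0.1]
force: [-0.9, -0.5, 2.8]
grip_width: 0.0356
grip_force: 20.0
```

>>> carry_out(motion="0 0 0.01 0 0 0 190;0 0 0.02 0 0 0 190;0 0 0.025 0 0 0 190;0 0 0.025 0 0 0 190;0.01 -0.02 0 0 0 1.35 190;0.01 -0.02 0 0 0 1.35 190;0.01 -0.02 0 0 0 1.35 190;0.0105 -0.0205 0 0 0 1.35 190;0.0105 -0.0205 0 0 0 1.35 190;0.0105 -0.0205 0 0 0 1.35 190;0.0105 -0.0205 0 0 0 1.35 190;0.0105 -0.0205 0 0 0 1.35 190;0 0 -0.02 0 0 0 190;0 0 -0.02 0 0 0 190;0 0 -0.02 0 0 0 190;0 0 -0.01 0 0 0 190;0 0 -0.005 0 0 0 190;0 0 0 0 0 0 190")

```text
time_s: 5.57
ee_pos: [0.5497, 0.1693, 0.0331]
eef_rot: [3.141, 0.001, 0.088]
force: [0.3, 0.6, -2.5]
grip_width: 0.0356
grip_force: 20.0
```

>>> carry_out(motion="0 0 -0.004 0 0 0 190;0 0 -0.003 0 0 0 190;0 0 -0.002 0 0 0 190;0 0 -0.001 0 0 0 190;0 0 -0.001 0 0 0 190;0 0 0 0 0 0 190")

```text
time_s: 6.07
ee_pos: [0.5501, 0.1692, 0.0225]
eef_rot: [3.142, -0.0, 0.088]
force: [-0.1, 0.3, -2.5]
grip_width: 0.0355
grip_force: 20.0
```

>>> carry_out(motion="0 0 -0.001 0 0 0 190;0 0 -0.001 0 0 0 190;0 0 0 0 0 0 190")

```text
time_s: 6.32
ee_pos: [0.5503, 0.1693, 0.0217]
eef_rot: [-3.142, -0.001, 0.088]
force: [-6.6, -1.0, 11.1]
grip_width: 0.0358
grip_force: 20.0
```

>>> carry_out(motion="0 0 0.0005 0 0 0 155;0 0 0 0 0 0 140;0 0 0.001 0 0 0 125;0 0 0.001 0 0 0 108;0 0 0 0 0 0 108;0 0 0 0 0 0 108")

```text
time_s: 6.82
ee_pos: [0.5501, 0.1692, 0.023]
eef_rot: [-3.142, -0.0, 0.088]
force: [0.8, 0.2, -0.3]
grip_width: 0.0539
grip_force: 0.0
```

```bash
cat >> h.py <<'E'
def slabtube(n='side'):
    """tube lying on the slab: its points (above slab), centre, direction, heights at ends/middle in slab frame"""
    c=cam(n);P=cloud(c);Z=c['range_z'];hs=cv2.cvtColor(c['pixels'],cv2.COLOR_RGB2HSV)
    a=np.radians(5.2);d=P[...,:2]-[.559,.069];X=d@[np.cos(a),np.sin(a)];Y=d@[-np.sin(a),np.cos(a)]
    m=(abs(X)<.12)&(abs(Y)<.145)&(P[...,2]>.033)&(P[...,2]<.062)&(Z>.1)&(hs[...,1]<70)
    m=cv2.morphologyEx(m.astype(np.uint8),cv2.MORPH_OPEN,np.ones((3,3)))>0
    for lo,hi in((-.1,-.05),(-.05,-.015),(-.015,.015),(.015,.05),(.05,.1)):
        k=m&(X>lo)&(X<hi)
        if k.sum()>15: print(n,lo,hi,k.sum(),'y',np.median(Y[k]).round(4),'z75,90',np.percentile(P[k][:,2],[75,90]).round(4))
    print('x ext',np.percentile(X[m],[1,99]).round(3) if m.any() else None)
    return c
E
python3 - <<'E'
from h import *
c=slabtube('wrist'); cv2.imwrite('pics/w2.png',c['pixels'][...,::-1]); slabtube('side'); slabtube('top')
E
```

```text
wrist -0.1 -0.05 2127 y 0.1026 z75,90 [0.0506 0.0513]
wrist -0.05 -0.015 1463 y 0.1008 z75,90 [0.0507 0.0514]
wrist -0.015 0.015 5264 y 0.0992 z75,90 [0.051  0.0541]
wrist 0.015 0.05 4877 y 0.1001 z75,90 [0.0507 0.0514]
wrist 0.05 0.1 6211 y 0.1016 z75,90 [0.0508 0.0515]
x ext [-0.071  0.086]
side -0.1 -0.05 74 y 0.0925 z75,90 [0.0522 0.0547]
side -0.05 -0.015 57 y 0.089 z75,90 [0.0509 0.0528]
side -0.015 0.015 43 y 0.0665 z75,90 [0.0528 0.0553]
side 0.015 0.05 50 y 0.0911 z75,90 [0.0515 0.0541]
side 0.05 0.1 72 y 0.0922 z75,90 [0.0517 0.0529]
x ext [-0.088  0.09 ]
x ext None
```

View pics/w2.png

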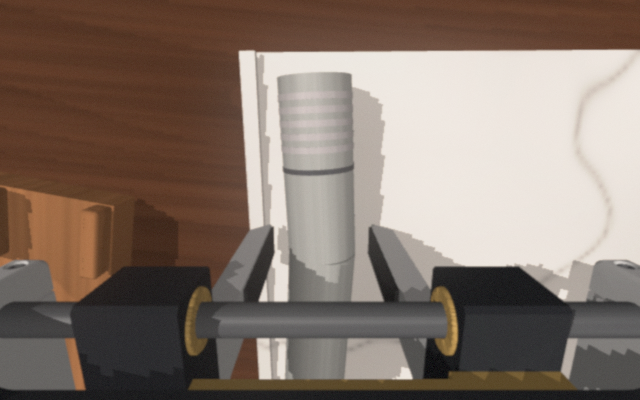

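The wrist view shows tube B lying on the slab between the fingers, with its cap at (316,110) and the body bowed by a few mm. I roll it towards -y and measure as it goes.

>>> carry_out(motion="0.0004 -0.004 0.001 0 0 0 125;0.0006 -0.007 0 0 0 0 125;0.0008 -0.009 0 0 0 0 125;0.0008 -0.009 0 0 0 0 125;0.0008 -0.009 0 0 0 0 125;0.0008 -0.009 0 0 0 0 125;0.0006 -0.007 0 0 0 0 125;0.0003 -0.003 0 0 0 0 125;0 0 0 0 0 0 125")

```text
time_s: 7.72
ee_pos: [0.5552, 0.1113, 0.0239]
eef_rot: [3.142, 0.0, 0.087]
force: [0.5, 0.1, 0.2]
grip_width: 0.0478
grip_force: 0.0
```

```bash
python3 - <<'E'
from h import *
c=slabtube('wrist')
E
```

```text
wrist -0.1 -0.05 2186 y 0.0358 z75,90 [0.0507 0.0514]
wrist -0.05 -0.015 1451 y 0.0364 z75,90 [0.0511 0.0517]
wrist -0.015 0.015 5115 y 0.0371 z75,90 [0.0515 0.0534]
wrist 0.015 0.05 4867 y 0.0349 z75,90 [0.051  0.0516]
wrist 0.05 0.1 5882 y 0.0328 z75,90 [0.0508 0.0515]
x ext [-0.073  0.085]
```

>>> carry_out(motion="0.0003 -0.003 0 0 0 0 125;0.0005 -0.005 0 0 0 0 125;0.0006 -0.006 0 0 0 0 125;0.0005 -0.005 0 0 0 0 125;0.0003 -0.003 0 0 0 0 125;0 0 0 0 0 0 125")

```text
time_s: 8.27
ee_pos: [0.5574, 0.0895, 0.024]
eef_rot: [3.141, -0.0, 0.088]
force: [0.4, 0.1, 0.3]
grip_width: 0.0475
grip_force: 0.0
```

```bash
python3 - <<'E'
from h import *
c=slabtube('wrist')
E
```

```text
wrist -0.1 -0.05 2151 y 0.0225 z75,90 [0.0511 0.0517]
wrist -0.05 -0.015 1431 y 0.0235 z75,90 [0.0517 0.0524]
wrist -0.015 0.015 5161 y 0.0242 z75,90 [0.0521 0.0536]
wrist 0.015 0.05 4883 y 0.0227 z75,90 [0.0514 0.0521]
wrist 0.05 0.1 5926 y 0.0207 z75,90 [0.051  0.0517]
x ext [-0.072  0.085]
```

After about half a turn the bow has reversed and the middle is rising, so this tube rolls rather than slides and it is bent. I continue to the far end.

>>> carry_out(motion="0.0003 -0.003 0 0 0 0 125;0.0005 -0.006 0 0 0 0 125;0.0008 -0.009 0 0 0 0 125;0.0008 -0.009 0 0 0 0 125;0.0005 -0.005 0 0 0 0 125;0.0002 -0.002 0 0 0 0 125;0 0 0 0 0 0 125")

```text
time_s: 8.9
ee_pos: [0.5605, 0.0554, 0.0239]
eef_rot: [3.141, 0.0, 0.087]
force: [-0.4, -0.2, -1.0]
grip_width: 0.0479
grip_force: 0.1
```

```bash
python3 - <<'E'
from h import *
c=slabtube('wrist')
E
```

```text
wrist -0.1 -0.05 2080 y -0.0182 z75,90 [0.0519 0.0526]
wrist -0.05 -0.015 1381 y -0.0195 z75,90 [0.0533 0.0542]
wrist -0.015 0.015 5239 y -0.02 z75,90 [0.0542 0.0553]
wrist 0.015 0.05 5004 y -0.0198 z75,90 [0.0528 0.0536]
wrist 0.05 0.1 6005 y -0.0193 z75,90 [0.0514 0.0522]
x ext [-0.072  0.085]
```

>>> carry_out(motion="0.0003 -0.003 0 0 0 0 125;0.0005 -0.006 0 0 0 0 125;0.0008 -0.009 0 0 0 0 125;0.0008 -0.009 0 0 0 0 125;0.0008 -0.009 0 0 0 0 125;0.0008 -0.009 0 0 0 0 125;0.0008 -0.009 0 0 0 0 125;0.0008 -0.009 0 0 0 0 125;0.0008 -0.009 0 0 0 0 125;0.0005 -0.006 0 0 0 0 125;0.0005 -0.005 0 0 0 0 125;0.0002 -0.002 0 0 0 0 125;0 0 0 0 0 0 125;0 0 0 0 0 0 125")

```text
time_s: 10.12
ee_pos: [0.5681, -0.0286, 0.0239]
eef_rot: [-3.142, 0.0, 0.088]
force: [-0.5, 0.8, -0.0]
grip_width: 0.048
grip_force: 0.0
```

```bash
python3 - <<'E'
from h import *
c=slabtube('wrist')
E
```

```text
wrist -0.1 -0.05 2193 y -0.1016 z75,90 [0.0506 0.0513]
wrist -0.05 -0.015 1436 y -0.1025 z75,90 [0.0507 0.0514]
wrist -0.015 0.015 5129 y -0.103 z75,90 [0.051  0.0536]
wrist 0.015 0.05 4896 y -0.1065 z75,90 [0.0507 0.0514]
wrist 0.05 0.1 5247 y -0.1096 z75,90 [0.0508 0.0515]
x ext [-0.073  0.081]
```

The middle rose to 0.0545 against 0.051, and the tube has rolled 1.8 turns, so tube B is the bent one. I grip it and take it to the tray.

>>> carry_out(motion="0 0 -0.0015 0 0 0 130;0 0 0 0 0 0 145;0 0 0 0 0 0 160;0 0 0 0 0 0 190;0 0 0 0 0 0 190;0 0 0.01 0 0 0 190;0 0 0.02 0 0 0 190;0 0 0.025 0 0 0 190;0 0 0.02 0 0 0 190")

```text
time_s: 10.92
ee_pos: [0.568, -0.0287, 0.0994]
eef_rot: [3.142, -0.0, 0.088]
force: [-0.0, -0.1, -2.6]
grip_width: 0.0355
grip_force: 20.0
```

>>> carry_out(motion="-0.0126 -0.022 0 0 0 -0.96 190;-0.0126 -0.022 0 0 0 -0.96 190;-0.0126 -0.022 0 0 0 -0.96 190;-0.0126 -0.022 0 0 0 -0.96 190;-0.0126 -0.022 0 0 0 -0.96 190;-0.0126 -0.022 0 0 0 -0.96 190;-0.0126 -0.022 0 0 0 -0.96 190;-0.0126 -0.022 0 0 0 -0.96 190;0 0 0 0 0 0 190;0 0 -0.02 0 0 0 190;0 0 -0.02 0 0 0 190;0 0 -0.02 0 0 0 190;0 0 -0.01 0 0 0 190;0 0 0 0 0 0 190")

```text
time_s: 12.08
ee_pos: [0.4664, -0.204, 0.0259]
eef_rot: [-3.14, 0.003, -0.045]
force: [-0.2, 0.5, -2.3]
grip_width: 0.0357
grip_force: 20.0
```

```bash
python3 - <<'E'
from h import *
c=cam('wrist');P=cloud(c);Z=c['range_z'];hs=cv2.cvtColor(c['pixels'],cv2.COLOR_RGB2HSV)
m=(hs[...,1]<70)&(Z>.1)&(P[...,2]>.03)&(P[...,2]<.085)&(abs(P[...,0]-.467)<.12)&(abs(P[...,1]+.204)<.02)
for lo,hi in((.36,.40),(.4,.43),(.5,.53),(.53,.57)):
    k=m&(P[...,0]>lo)&(P[...,0]<hi)
    if k.sum()>20: print(lo,k.sum(),np.median(P[k][:,1]).round(4),np.percentile(P[k][:,2],[50,90,97]).round(4))
print(np.percentile(P[m][:,0],[1,99]))
t=(hs[...,1]>90)&((hs[...,0]<8)|(hs[...,0]>172))&(P[...,2]>.02)&(P[...,2]<.027)&(Z>.1)
q=P[t];print('tray rim',len(q),cv2.minAreaRect((q[:,:2]*1000).astype(np.float32)))
o=ctrl.get_obs();print(o['ee_pos'],o['force'])
E
```

```text
0.36 515 -0.209 [0.0518 0.0551 0.0557]
0.4 1859 -0.2072 [0.0536 0.0553 0.0557]
0.5 4367 -0.2076 [0.0535 0.0554 0.056 ]
0.53 2949 -0.208 [0.0537 0.0556 0.056 ]
[0.3960976  0.54734212]
tray rim 8183 ((510.8661804199219, -207.67196655273438), (115.79351806640625, 126.94783020019531), 87.46517181396484)
[ 0.46711662 -0.20438188  0.02730013] [ 0.38884254 -0.80953177 -1.45814628]
```

>>> carry_out(motion="0 0 -0.005 0 0 0 190;0 0 -0.004 0 0 0 190;0 0 -0.002 0 0 0 190;0 0 -0.0015 0 0 0 190;0 0 -0.0005 0 0 0 190;0 0 0 0 0 0 190")

```text
time_s: 12.63
ee_pos: [0.4673, -0.2048, 0.0145]
eef_rot: [3.142, -0.0, -0.046]
force: [0.2, 0.8, -3.2]
grip_width: 0.0354
grip_force: 20.0
```

>>> carry_out(motion="0 0 -0.001 0 0 0 190;0 0 0 0 0 0 190")

```text
time_s: 12.8
ee_pos: [0.4673, -0.2048, 0.0135]
eef_rot: [3.142, -0.0, -0.046]
force: [-0.1, -0.2, -1.8]
grip_width: 0.0355
grip_force: 20.0
```

>>> carry_out(motion="0 0 -0.0007 0 0 0 190;0 0 0 0 0 0 190")

```text
time_s: 12.97
ee_pos: [0.4675, -0.2049, 0.0133]
eef_rot: [3.141, -0.001, -0.046]
force: [-2.5, 1.0, 5.0]
grip_width: 0.0356
grip_force: 20.0
```

>>> carry_out(motion="0 0 0 0 0 0 155;0 0 0 0 0 0 145;0 0 0 0 0 0 135;0 0 0 0 0 0 125;0 0 0 0 0 0 115;0 0 0 0 0 0 110;0 0 0 0 0 0 110;0 0 0.005 0 0 0 110;0 0 0.012 0 0 0 110;0 0 0.02 0 0 0 110;0 0 0.03 0 0 0 110;0 0 0.03 0 0 0 85;0 0 0.03 0 0 0 75;0 0 0.03 0 0 0 75;0 0 0.03 0 0 0 75")

```text
time_s: 14.22
ee_pos: [0.467, -0.2046, 0.2018]
eef_rot: [3.141, -0.0, -0.046]
force: [0.3, 0.1, -0.6]
grip_width: 0.0666
grip_force: 0.0
```

>>> carry_out(motion="0.0005 0.034 0 0 0 -0.17 75;0.0005 0.034 0 0 0 -0.17 75;0.0005 0.034 0 0 0 -0.17 75;0.0005 0.034 0 0 0 -0.17 75;0.0005 0.034 0 0 0 -0.17 75;0.0005 0.034 0 0 0 -0.17 75;0.0005 0.034 0 0 0 -0.17 75;0.0005 0.034 0 0 0 -0.17 75;0.0005 0.034 0 0 0 -0.17 75;0.0005 0.034 0 0 0 -0.17 75;0.0005 0.034 0 0 0 -0.17 75;0.0005 0.034 0 0 0 -0.17 75;0.0005 0.034 0 0 0 -0.17 75;0.0005 0.034 0 0 0 -0.17 75;0.0005 0.034 0 0 0 -0.17 75;0.0005 0.034 0 0 0 -0.17 75;0.0005 0.034 0 0 0 -0.17 75;0.0005 0.04 0 0 0 -0.17 75;0 0 0 0 0 0 75;0 0 0 0 0 0 75")

```text
time_s: 15.88
ee_pos: [0.4756, 0.4145, 0.1992]
eef_rot: [3.141, 0.001, -0.097]
force: [-1.3, -0.3, 0.4]
grip_width: 0.0665
grip_force: 0.0
```

```bash
python3 - <<'E'
from h import *
c=cam('wrist'); o=ctrl.get_obs(); print(o['ee_pos'],np.degrees(o['eef_rot']),o['qpos'].round(2),o['grip_width'],o['time_s'])
P=cloud(c);Z=c['range_z'];hsv=cv2.cvtColor(c['pixels'],cv2.COLOR_RGB2HSV)
g=((hsv[...,1]<60)&(P[...,2]>.035)&(P[...,2]<.075)&(Z>.1)).astype(np.uint8)
nn,l,st,_=cv2.connectedComponentsWithStats(g)
for i in range(1,nn):
    if st[i,4]>1500:
        q=P[l==i];r=cv2.minAreaRect((q[:,:2]*1000).astype(np.float32));print(st[i],r,np.percentile(q[:,2],[50,95,99]))
for n in('top','side'):
    c=cam(n);cv2.imwrite(f'pics/{n}1.png',cv2.resize((c['pixels'][170:270,360:470] if n=='top' else c['pixels'][225:325,230:340])[...,::-1],None,fx=4,fy=4))
a=cv2.imread('pics/top1.png');b=cv2.imread('pics/side1.png');cv2.imwrite('pics/ts1.png',cv2.resize(np.hstack([a,b]),(800,364)))
E
```

```text
[0.47594106 0.4132632  0.19948064] [ 1.79963460e+02  2.58228485e-02 -5.62396137e+00] [ 0.66  0.49  1.28 -0.    1.38  2.33] 0.06626801033122517 15.9333
[ 302   94   37  178 5959] ((472.6343688964844, 414.4808044433594), (35.244171142578125, 179.89578247070312), 83.88607025146484) [0.0561061  0.05875524 0.0594539 ]
```

View pics/ts1.png

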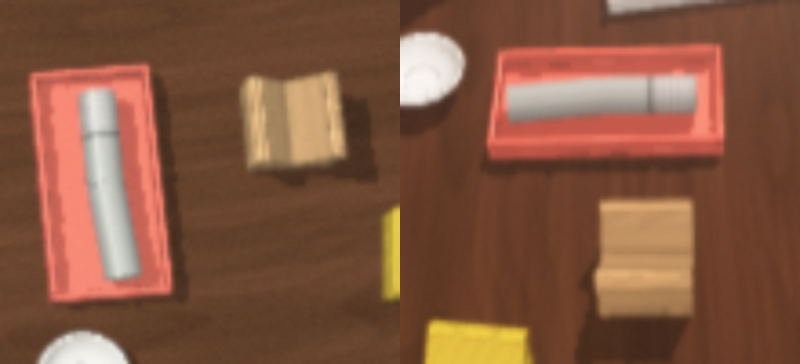

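The bent tube lies flat in the tray: cap at (98,105) in the left crop, kink visible, inside the walls. Now I fetch the second tube the same way.

>>> carry_out(motion="-0.001 0.001 -0.022 0 0 -0.1 75;0 0 -0.022 0 0 -0.1 75;0 0 -0.022 0 0 0 75;0 0 -0.022 0 0 0 75;0 0 -0.022 0 0 0 75;0 0 -0.022 0 0 0 75;0 0 -0.016 0 0 0 75;0 0 -0.012 0 0 0 75;0 0 -0.008 0 0 0 75;0 0 -0.003 0 0 0 75;0 0 0 0 0 0 75;0 0 0 0 0 0 110;0 0 0 0 0 0 140;0 0 0 0 0 0 165;0 0 0 0 0 0 190;0 0 0 0 0 0 190;0 0 0 0 0 0 190", grip_force=20)

```text
time_s: 17.45
ee_pos: [0.4754, 0.4144, 0.0291]
eef_rot: [-3.141, -0.0, -0.103]
force: [-0.5, 1.3, 1.7]
grip_width: 0.0355
grip_force: 20.0
```

>>> carry_out(motion="0 0 0.01 0 0 0 190;0 0 0.02 0 0 0 190;0 0 0.025 0 0 0 190;0 0 0.025 0 0 0 190;0.0075 -0.0246 0 0 0 1.1 190;0.0075 -0.0246 0 0 0 1.1 190;0.0075 -0.0246 0 0 0 1.1 190;0.0075 -0.0246 0 0 0 1.1 190;0.0075 -0.0246 0 0 0 1.1 190;0.0075 -0.0246 0 0 0 1.1 190;0.0075 -0.0246 0 0 0 1.1 190;0.0075 -0.0246 0 0 0 1.1 190;0.0075 -0.0246 0 0 0 1.1 190;0.0075 -0.0246 0 0 0 1.1 190;0 0 -0.02 0 0 0 190;0 0 -0.02 0 0 0 190;0 0 -0.02 0 0 0 190;0 0 -0.012 0 0 0 190;0 0 -0.006 0 0 0 190;0 0 -0.003 0 0 0 190")

```text
time_s: 19.12
ee_pos: [0.5501, 0.1683, 0.0274]
eef_rot: [3.141, 0.001, 0.09]
force: [-0.1, 0.2, -1.8]
grip_width: 0.0355
grip_force: 20.0
```

>>> carry_out(motion="0 0 -0.003 0 0 0 190;0 0 -0.002 0 0 0 190;0 0 -0.0007 0 0 0 190;0 0 0 0 0 0 190")

```text
time_s: 19.45
ee_pos: [0.5505, 0.1683, 0.0225]
eef_rot: [-3.142, -0.001, 0.089]
force: [0.0, -0.7, -2.5]
grip_width: 0.0353
grip_force: 20.0
```

>>> carry_out(motion="0 0 -0.0008 0 0 0 190;0 0 0 0 0 0 190")

```text
time_s: 19.62
ee_pos: [0.5506, 0.1683, 0.0221]
eef_rot: [-3.141, -0.001, 0.089]
force: [-2.1, -1.0, 3.6]
grip_width: 0.0353
grip_force: 20.0
```

>>> carry_out(motion="0 0 0.0005 0 0 0 155;0 0 0 0 0 0 140;0 0 0.001 0 0 0 125;0 0 0.001 0 0 0 125;0 0 0 0 0 0 125;0.0004 -0.004 0 0 0 0 125;0.0006 -0.006 0 0 0 0 125;0.0008 -0.009 0 0 0 0 125;0.0008 -0.009 0 0 0 0 125;0.0006 -0.006 0 0 0 0 125;0.0003 -0.003 0 0 0 0 125;0 0 0 0 0 0 125")

```text
time_s: 20.62
ee_pos: [0.5539, 0.1302, 0.0237]
eef_rot: [3.141, 0.0, 0.088]
force: [-0.8, -0.3, -0.3]
grip_width: 0.048
grip_force: 0.0
```

```bash
python3 - <<'E'
from h import *
c=slabtube('wrist')
E
```

```text
wrist -0.1 -0.05 2156 y 0.0553 z75,90 [0.0507 0.0513]
wrist -0.05 -0.015 1451 y 0.0553 z75,90 [0.0507 0.0514]
wrist -0.015 0.015 5109 y 0.0551 z75,90 [0.051  0.0533]
wrist 0.015 0.05 4853 y 0.0549 z75,90 [0.0507 0.0514]
wrist 0.05 0.1 6250 y 0.055 z75,90 [0.0507 0.0515]
x ext [-0.072  0.087]
```

>>> carry_out(motion="0.0003 -0.003 0 0 0 0 125;0.0005 -0.006 0 0 0 0 125;0.0008 -0.009 0 0 0 0 125;0.0008 -0.009 0 0 0 0 125;0.0005 -0.006 0 0 0 0 125;0.0003 -0.003 0 0 0 0 125;0 0 0 0 0 0 125")

```text
time_s: 21.25
ee_pos: [0.557, 0.0943, 0.0237]
eef_rot: [3.142, 0.0, 0.088]
force: [-0.5, 0.2, 1.0]
grip_width: 0.0478
grip_force: 0.0
```

```bash
python3 - <<'E'
from h import *
c=slabtube('wrist')
E
```

```text
wrist -0.1 -0.05 2170 y 0.0192 z75,90 [0.0506 0.0513]
wrist -0.05 -0.015 1448 y 0.0194 z75,90 [0.0507 0.0513]
wrist -0.015 0.015 5132 y 0.019 z75,90 [0.051  0.0534]
wrist 0.015 0.05 4860 y 0.0191 z75,90 [0.0507 0.0514]
wrist 0.05 0.1 6228 y 0.0189 z75,90 [0.0508 0.0515]
x ext [-0.072  0.087]
```

>>> carry_out(motion="0.0003 -0.003 0 0 0 0 125;0.0005 -0.006 0 0 0 0 125;0.0008 -0.009 0 0 0 0 125;0.0008 -0.009 0 0 0 0 125;0.0005 -0.006 0 0 0 0 125;0.0003 -0.003 0 0 0 0 125;0 0 0 0 0 0 125")

```text
time_s: 21.88
ee_pos: [0.5602, 0.0583, 0.0237]
eef_rot: [3.141, 0.0, 0.088]
force: [0.1, -0.9, 0.0]
grip_width: 0.0476
grip_force: 0.0
```

```bash
python3 - <<'E'
from h import *
c=slabtube('wrist')
E
```

```text
wrist -0.1 -0.05 2177 y -0.0169 z75,90 [0.0506 0.0513]
wrist -0.05 -0.015 1451 y -0.0168 z75,90 [0.0507 0.0514]
wrist -0.015 0.015 5110 y -0.0172 z75,90 [0.051  0.0534]
wrist 0.015 0.05 4862 y -0.0171 z75,90 [0.0507 0.0514]
wrist 0.05 0.1 6200 y -0.0172 z75,90 [0.0508 0.0515]
x ext [-0.072  0.086]
```

>>> carry_out(motion="0.0003 -0.003 0 0 0 0 125;0.0005 -0.006 0 0 0 0 125;0.0008 -0.009 0 0 0 0 125;0.0008 -0.009 0 0 0 0 125;0.0005 -0.006 0 0 0 0 125;0.0003 -0.003 0 0 0 0 125;0 0 0 0 0 0 125")

```text
time_s: 22.52
ee_pos: [0.5634, 0.0223, 0.0237]
eef_rot: [3.142, 0.0, 0.088]
force: [-0.2, -0.6, 0.3]
grip_width: 0.0478
grip_force: 0.0
```

```bash
python3 - <<'E'
from h import *
c=slabtube('wrist')
E
```

```text
wrist -0.1 -0.05 2177 y -0.0531 z75,90 [0.0506 0.0513]
wrist -0.05 -0.015 1465 y -0.0531 z75,90 [0.0507 0.0513]
wrist -0.015 0.015 5121 y -0.0533 z75,90 [0.051  0.0535]
wrist 0.015 0.05 4858 y -0.0532 z75,90 [0.0507 0.0514]
wrist 0.05 0.1 6191 y -0.0534 z75,90 [0.0507 0.0514]
x ext [-0.072  0.086]
```

>>> carry_out(motion="0.0003 -0.003 0 0 0 0 125;0.0005 -0.006 0 0 0 0 125;0.0008 -0.009 0 0 0 0 125;0.0008 -0.009 0 0 0 0 125;0.0008 -0.009 0 0 0 0 125;0.0005 -0.006 0 0 0 0 125;0.0005 -0.006 0 0 0 0 125;0.0003 -0.003 0 0 0 0 125;0 0 0 0 0 0 125;0 0 0 0 0 0 125")

```text
time_s: 23.4
ee_pos: [0.5678, -0.0279, 0.0237]
eef_rot: [-3.142, 0.0, 0.089]
force: [0.3, 0.4, -0.4]
grip_width: 0.0478
grip_force: 0.0
```

```bash
python3 - <<'E'
from h import *
c=slabtube('wrist')
E
```

```text
wrist -0.1 -0.05 2183 y -0.1029 z75,90 [0.0506 0.0513]
wrist -0.05 -0.015 1461 y -0.1027 z75,90 [0.0507 0.0513]
wrist -0.015 0.015 5104 y -0.1031 z75,90 [0.051  0.0535]
wrist 0.015 0.05 4833 y -0.103 z75,90 [0.0507 0.0514]
wrist 0.05 0.1 6166 y -0.1032 z75,90 [0.0508 0.0515]
x ext [-0.072  0.086]
```

This tube rolled 1.8 turns with a constant top height (0.0507, spread under 0.2 mm), so tube A is the true one. I lift off, back up along it to regrip near its -x end, and measure its ends.

>>> carry_out(motion="0 0 0.01 0 0 0 110;0 0 0.02 0 0 0 110;0 0 0.03 0 0 0 110;0 0 0.03 0 0 0 110;0 0 0.03 0 0 0 100;-0.018 -0.003 0.02 0 0 0 100;-0.018 -0.003 0 0 0 0 100;-0.018 -0.004 0 0 0 0 100;0 0 0 0 0 0 100;0 0 0 0 0 0 100")

```text
time_s: 24.28
ee_pos: [0.5138, -0.0376, 0.1648]
eef_rot: [3.141, -0.001, 0.089]
force: [0.2, -0.1, -0.4]
grip_width: 0.0571
grip_force: 0.0
```

```bash
cat >> h.py <<'E'
def ends(n,c0,yaw,zlo,zhi):
    c=cam(n);P=cloud(c);Z=c['range_z'];hs=cv2.cvtColor(c['pixels'],cv2.COLOR_RGB2HSV)
    a=np.radians(yaw);d=P[...,:2]-np.array(c0);X=d@[np.cos(a),np.sin(a)];Y=d@[-np.sin(a),np.cos(a)]
    m=(abs(X)<.14)&(abs(Y)<.03)&(P[...,2]>zlo)&(P[...,2]<zhi)&(Z>.1)&(hs[...,1]<75)
    print(n,m.sum(),'x ext',np.percentile(X[m],[.3,1,99,99.7]).round(4))
    q=P[m];b=X[m];ed=np.linspace(-.09,.09,7)
    for lo,hi in zip(ed[:-1],ed[1:]):
        k=(b>lo)&(b<hi)
        if k.sum()>20:print('   %.3f'%((lo+hi)/2),k.sum(),'y',np.median(Y[m][k]).round(4),'z',np.percentile(q[k][:,2],[75,90]).round(4))
    return c
E
python3 - <<'E'
from h import *
o=ctrl.get_obs();print(o['ee_pos'])
t=(.5683,-.0336)
for n in('wrist','side','top'): c=ends(n,t,5.1,.04,.058)
E
```

```text
[ 0.51381887 -0.03764302  0.16482384]
wrist 7744 x ext [-0.0919 -0.0903  0.0858  0.0869]
   -0.075 1077 y 0.0 z [0.0506 0.0513]
   -0.045 1143 y 0.0 z [0.0507 0.0514]
   -0.015 1244 y 0.0 z [0.0506 0.0513]
   0.015 1324 y 0.0 z [0.0506 0.0514]
   0.045 1458 y 0.0001 z [0.0507 0.0514]
   0.075 1411 y 0.0001 z [0.0506 0.0514]
side 343 x ext [-0.0884 -0.0874  0.0887  0.0897]
   -0.075 58 y -0.0064 z [0.0523 0.0548]
   -0.045 58 y -0.0063 z [0.0527 0.0535]
   -0.015 57 y -0.0082 z [0.0524 0.0536]
   0.015 57 y -0.0067 z [0.0524 0.054 ]
   0.045 56 y -0.007 z [0.0525 0.0541]
   0.075 56 y -0.0059 z [0.0518 0.054 ]
top 16 x ext [0.0526 0.0529 0.0926 0.0927]
```

>>> carry_out(motion="-0.0013 -0.001 -0.03 0 0 0 110;0 0 -0.03 0 0 0 110;0 0 -0.03 0 0 0 110;0 0 -0.02 0 0 0 110;0 0 -0.015 0 0 0 110;0 0 -0.01 0 0 0 110;0 0 -0.005 0 0 0 110;0 0 -0.0025 0 0 0 110;0 0 0 0 0 0 110;0 0 0 0 0 0 130;0 0 0 0 0 0 150;0 0 0 0 0 0 170;0 0 0 0 0 0 190;0 0 0 0 0 0 200;0 0 0 0 0 0 200", grip_force=55)

```text
time_s: 25.68
ee_pos: [0.513, -0.0388, 0.0219]
eef_rot: [3.141, -0.001, 0.089]
force: [-2.1, 0.9, 6.8]
grip_width: 0.0349
grip_force: 55.0
```

>>> carry_out(motion="0 0 0.002 0 0 0 200;0 0 0.003 0 0 0 200;0 0 0.005 0 0 0 200;0 0 0.008 0 0 0 200;0 0 0.012 0 0 0 200;0 0 0.01 0 0 0 200;0 0 0 0 0 0 200")

```text
time_s: 26.27
ee_pos: [0.5136, -0.0389, 0.0636]
eef_rot: [3.141, -0.003, 0.089]
force: [0.4, -0.1, -1.9]
grip_width: 0.0351
grip_force: 55.0
```

```bash
python3 - <<'E'
from h import *
t=(.5673,-.0337)
for n in('wrist',): c=ends(n,t,5.1,.045,.12)
E
```

```text
wrist 24229 x ext [-0.0791 -0.0764  0.0607  0.062 ]
   -0.075 2221 y -0.0014 z [0.0925 0.0933]
   -0.045 6518 y -0.0013 z [0.0959 0.1118]
   -0.015 4351 y -0.0013 z [0.0918 0.0925]
   0.015 4965 y -0.0013 z [0.0914 0.0921]
   0.045 5764 y -0.0013 z [0.0911 0.0918]
   0.075 410 y -0.0013 z [0.09   0.0912]
```

The regripped tube is nearly level (0.7° sag). I carry it over high, clear of the tray, to the stand.

>>> carry_out(motion="0 0 0.02 0 0 0 200;0 0 0.03 0 0 0 200;0 0 0.03 0 0 0 200;-0.003 -0.015 0 0 0 -0.4 200;-0.0055 -0.028 0 0 0 -0.8 200;-0.0055 -0.029 0 0 0 -0.8 200;-0.0055 -0.029 0 0 0 -0.8 200;-0.0055 -0.029 0 0 0 -0.8 200;-0.0055 -0.029 0 0 0 -0.8 200;-0.0055 -0.029 0 0 0 -0.8 200;-0.0055 -0.029 0 0 0 -0.8 200;-0.0055 -0.029 0 0 0 -0.8 200;-0.0055 -0.029 0 0 0 -0.8 200;-0.0055 -0.029 0 0 0 -0.8 200;-0.0055 -0.029 0 0 0 -0.8 200;-0.005 -0.028 0 0 0 -0.8 200;-0.003 -0.015 0 0 0 -0.4 200;0 0 0 0 0 0 200;0 0 0 0 0 0 200")

```text
time_s: 27.9
ee_pos: [0.4406, -0.4148, 0.1403]
eef_rot: [-3.141, 0.001, -0.093]
force: [0.7, 0.3, -2.8]
grip_width: 0.0351
grip_force: 55.0
```

```bash
python3 - <<'E'
from h import *
c=ends('wrist',(.5015,-.3915),-4.5,.12,.2)
o=ctrl.get_obs();print(o['ee_pos'],np.degrees(o['eef_rot']),o['time_s'])
cv2.imwrite('pics/w3.png',c['pixels'][...,::-1])
P=cloud(c);Z=c['range_z']
m=(Z>.1)&(P[...,2]>.049)&(P[...,2]<.06)&(abs(P[...,0]-.501)<.07)&(abs(P[...,1]+.3915)<.07)
m=cv2.morphologyEx(m.astype(np.uint8),cv2.MORPH_OPEN,np.ones((3,3)))
nn,l,st,_=cv2.connectedComponentsWithStats(m)
for i in range(1,nn):
    if st[i,4]>100:
        q=P[l==i];r=cv2.minAreaRect((q[:,:2]*1000).astype(np.float32));print(st[i],r,np.median(q[:,2]))
E
```

```text
wrist 12270 x ext [-0.0836 -0.0809  0.0561  0.0576]
   -0.075 1535 y -0.0201 z [0.1696 0.1703]
   -0.045 3448 y -0.0151 z [0.1754 0.1918]
   -0.015 2234 y -0.022 z [0.1683 0.1689]
   0.015 2487 y -0.0221 z [0.1676 0.1683]
   0.045 2563 y -0.022 z [0.1671 0.1678]
[ 0.44093418 -0.41417451  0.1405508 ] [-1.79947881e+02  4.86471546e-02 -5.27718439e+00] 27.95
[ 227   81   29  104 2082] ((499.7493896484375, -358.467529296875), (16.980695724487305, 80.12870788574219), 86.64447784423828) 0.054488204300297494
```

View pics/w3.png

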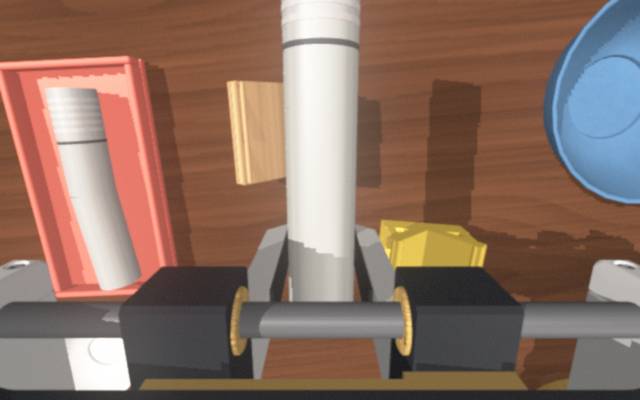

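The wrist view shows the held tube over the right part of the stand (stand land at (245,130)), because I counted one row too many and it is 27 mm too far to -y. I correct that and measure both lands.

>>> carry_out(motion="0.0017 0.009 0 0 0 0.55 200;0.0017 0.009 0 0 0 0.55 200;0.0017 0.0087 0 0 0 0.5 200;0 0 0 0 0 0 200;0 0 0 0 0 0 200;0 0 0 0 0 0 200")

```text
time_s: 28.45
ee_pos: [0.4464, -0.3879, 0.1415]
eef_rot: [3.141, -0.0, -0.064]
force: [-0.4, 0.4, -2.6]
grip_width: 0.0346
grip_force: 55.0
```

```bash
python3 - <<'E'
from h import *
o=ctrl.get_obs();print(o['ee_pos'],np.degrees(o['eef_rot']),o['time_s'])
c=ends('wrist',(.500,-.391),-3.7,.14,.2)
P=cloud(c);Z=c['range_z']
m=(Z>.1)&(P[...,2]>.045)&(P[...,2]<.06)&(abs(P[...,0]-.501)<.07)&(abs(P[...,1]+.3915)<.07)
m=cv2.morphologyEx(m.astype(np.uint8),cv2.MORPH_OPEN,np.ones((3,3)))
nn,l,st,_=cv2.connectedComponentsWithStats(m)
for i in range(1,nn):
    if st[i,4]>100:
        q=P[l==i];r=cv2.minAreaRect((q[:,:2]*1000).astype(np.float32));print(st[i],np.round(np.array(cv2.boxPoints(r)),1).tolist(),r[2],np.median(q[:,2]))
for n in('side','top'): ends(n,(.500,-.391),-3.7,.14,.2)
E
```

```text
[ 0.44636314 -0.38791214  0.1414725 ] [ 1.79980905e+02 -1.59366818e-02 -3.65185523e+00] 28.45
wrist 24369 x ext [-0.0786 -0.0759  0.0612  0.0626]
   -0.075 2129 y -0.0014 z [0.1704 0.1711]
   -0.045 6703 y -0.0014 z [0.1766 0.1919]
   -0.015 4335 y -0.0014 z [0.1695 0.1703]
   0.015 4948 y -0.0013 z [0.169  0.1698]
   0.045 5724 y -0.0013 z [0.1685 0.1692]
   0.075 530 y -0.0013 z [0.1676 0.1687]
[ 266   84   20  103 1694] [[459.70001220703125, -361.3999938964844], [539.4000244140625, -366.20001220703125], [540.2000122070312, -352.20001220703125], [460.5, -347.29998779296875]] 86.52985382080078 0.05498965292944091
[ 355   84   24  103 2059] [[455.0, -435.20001220703125], [535.0, -439.8999938964844], [536.0, -423.29998779296875], [456.0, -418.5]] 86.59762573242188 0.05461640046956667
side 541 x ext [-0.0815 -0.0703  0.091   0.0911]
   -0.045 28 y -0.028 z [0.1624 0.1674]
   -0.015 120 y -0.0103 z [0.1707 0.172 ]
   0.015 123 y -0.0098 z [0.17   0.1719]
   0.045 128 y -0.0091 z [0.1693 0.1708]
   0.075 120 y -0.0092 z [0.169 0.171]
top 274 x ext [0.0016 0.0025 0.0934 0.0939]
   0.015 65 y 0.0096 z [0.169  0.1709]
   0.045 101 y 0.0032 z [0.1679 0.1702]
   0.075 96 y 0.0045 z [0.1678 0.1707]
```

In the wrist frame the tube sits about 1.5 mm too far +x and 0.7 mm too far +y, and droops about 0.9°. I correct these on the way down.

>>> carry_out(motion="-0.0015 -0.0008 -0.015 0 -0.9 0.2 200;0 0 -0.02 0 0 0 200;0 0 -0.02 0 0 0 200;0 0 -0.02 0 0 0 200;0 0 -0.01 0 0 0 200;0 0 -0.007 0 0 0 200;0 0 -0.005 0 0 0 200;0 0 -0.002 0 0 0 200;0 0 0 0 0 0 200;0 0 0 0 0 0 200")

```text
time_s: 29.43
ee_pos: [0.445, -0.3892, 0.043]
eef_rot: [-3.141, -0.017, -0.061]
force: [-0.1, 0.7, -1.5]
grip_width: 0.0348
grip_force: 55.0
```

```bash
python3 - <<'E'
from h import *
o=ctrl.get_obs();print(o['ee_pos'],np.degrees(o['eef_rot']),o['force'],o['time_s'])
for n in('wrist','side'): ends(n,(.500,-.392),-3.5,.06,.1)
E
```

```text
[ 0.44496212 -0.38917689  0.04301714] [-179.98682629   -0.94806693   -3.48108093] [-0.12472185  0.65592294 -1.50902564] 29.4333
wrist 23335 x ext [-0.0799 -0.0776  0.0594  0.0606]
   -0.075 2369 y -0.0016 z [0.0718 0.0726]
   -0.045 6068 y -0.0014 z [0.0773 0.092 ]
   -0.015 4269 y -0.0016 z [0.0718 0.0724]
   0.015 4873 y -0.0016 z [0.0717 0.0724]
   0.045 5621 y -0.0016 z [0.0717 0.0725]
   0.075 135 y 0.0068 z [0.0681 0.0695]
side 380 x ext [-0.0471 -0.0321  0.0904  0.0905]
   -0.015 91 y -0.0066 z [0.0731 0.0748]
   0.015 91 y -0.008 z [0.0737 0.0754]
   0.045 94 y -0.0073 z [0.0732 0.0748]
   0.075 90 y -0.0053 z [0.0727 0.0741]
```

>>> carry_out(motion="0 0 -0.002 0 0 0 200;0 0 -0.002 0 0 0 200;0 0 -0.0015 0 0 0 200;0 0 0 0 0 0 200")

```text
time_s: 29.87
ee_pos: [0.4446, -0.3889, 0.0366]
eef_rot: [-3.141, -0.016, -0.061]
force: [0.2, -0.5, -1.6]
grip_width: 0.0351
grip_force: 55.0
```

>>> carry_out(motion="0 0 -0.0008 0 0 0 200;0 0 0 0 0 0 200")

```text
time_s: 30.03
ee_pos: [0.4447, -0.3891, 0.0362]
eef_rot: [-3.141, -0.016, -0.061]
force: [-1.4, -0.5, 1.2]
grip_width: 0.0347
grip_force: 55.0
```

>>> carry_out(motion="0 0 -0.0003 0 0 0 190;0 0 0 0 0 0 185", grip_force=10)

```text
time_s: 30.2
ee_pos: [0.4448, -0.3891, 0.0361]
eef_rot: [-3.141, -0.016, -0.061]
force: [-1.3, 0.4, 5.3]
grip_width: 0.0357
grip_force: 10.0
```

>>> carry_out(motion="0 0 0 0 0 0 155;0 0 0 0 0 0 145;0 0 0 0 0 0 135;0 0 0 0 0 0 125;0 0 0 0 0 0 115;0 0 0 0 0 0 110;0 0 0.004 0 0 0 110;0 0 0.012 0 0 0 110;0 0 0.02 0 0 0 110;0 0 0.03 0 0 0 110;0 0 0.03 0 0.9 0 110;0 0 0.03 0 0 0 110;0 0 0.03 0 0 0 110;0 0 0 0 0 0 110;0 0 0 0 0 0 110")

```text
time_s: 31.45
ee_pos: [0.4451, -0.3893, 0.1941]
eef_rot: [3.139, -0.003, -0.061]
force: [0.1, 0.4, -0.8]
grip_width: 0.0536
grip_force: 0.0
```

```bash
python3 - <<'E'
from h import *
o=ctrl.get_obs();print(o['ee_pos'],o['force'],o['time_s'])
for n in('wrist','side','top'):
    c=ends(n,(.500,-.392),-3.5,.055,.1)
    if n!='top':
        P=cloud(c);a=np.radians(-3.5);d=P[...,:2]-[.5,-.392];X=d@[np.cos(a),np.sin(a)];Y=d@[-np.sin(a),np.cos(a)]
        hs=cv2.cvtColor(c['pixels'],cv2.COLOR_RGB2HSV)
        m=(hs[...,1]>75)&(P[...,2]>.045)&(P[...,2]<.062)&(abs(X)<.055)&(abs(Y)<.05)&(c['range_z']>.1)
        print('  stand',m.sum(),np.percentile(X[m],[.3,1,99,99.7]).round(4),np.percentile(Y[m],[1,99]).round(4))
    cv2.imwrite(f'pics/{n}9.png',c['pixels'][...,::-1])
w=cv2.imread('pics/wrist9.png');s=cv2.imread('pics/side9.png')[220:340,220:340]
cv2.imwrite('pics/fin.png',np.hstack([cv2.resize(w,(480,300)),cv2.resize(s,(300,300))]))
E
```

```text
[ 0.44505269 -0.38927758  0.19414044] [ 0.12170076  0.44510157 -0.80016525] 31.45
wrist 6964 x ext [-0.0916 -0.09    0.0863  0.0874]
   -0.075 972 y -0.0018 z [0.0653 0.066 ]
   -0.045 1041 y -0.0018 z [0.0653 0.0659]
   -0.015 1103 y -0.0018 z [0.0652 0.0659]
   0.015 1200 y -0.0018 z [0.0652 0.066 ]
   0.045 1295 y -0.0018 z [0.0653 0.066 ]
   0.075 1282 y -0.0018 z [0.0651 0.066 ]
  stand 3515 [-0.042  -0.0414  0.0371  0.0376] [-0.0451  0.0416]
side 541 x ext [-0.0881 -0.0874  0.0874  0.0886]
   -0.075 87 y -0.0054 z [0.0662 0.0677]
   -0.045 93 y -0.0077 z [0.067  0.0682]
   -0.015 92 y -0.0057 z [0.0658 0.0679]
   0.015 89 y -0.0061 z [0.0676 0.0688]
   0.045 91 y -0.0074 z [0.0672 0.0685]
   0.075 87 y -0.0051 z [0.0671 0.069 ]
  stand 311 [-0.0387 -0.0384  0.0409  0.0505] [-0.0438  0.0445]
top 140 x ext [0.0282 0.0303 0.0895 0.0907]
   0.045 62 y 0.0003 z [0.0656 0.0679]
   0.075 75 y 0.0014 z [0.0664 0.0683]
```

View pics/fin.png

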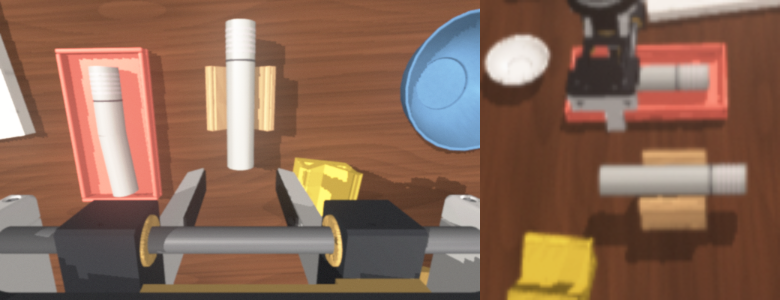

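Final view: the straight tube lies in the oak stand's groove (ends at (240,22) and (240,167)). It is centred to within about 1 mm in both views, and its axis is at 0.0475. The bent tube lies flat in the tray, and the gripper is clear.

```bash
python3 -c "
from station import ctrl
print(ctrl.hand_in())"
```

```text
the job is handed in; nothing more can be done
None
```

I handed the job in at about 31.5 s: both tubes were rolled 1.8 turns along the slab, the bent one (from the rack's right slot, y ≈ 0.33) lies flat in the coral tray, and the straight one lies in the oak stand's groove, centred to about 1 mm.

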